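Sweep the sound tablets into the counting-tray trough and shut its cover

TASK

Three whole tablets and one broken half lie on the platform of the counting tray. With the fingertips, sweep the three whole tablets across the platform into the trough along the tray's right side without picking any of them up, leaving the broken half lying where it is; then push the trough's hinged cover over and press it fully shut. Do not disturb the bottle, the beaker or the tweezers standing around the tray.

Things in the scene. Friction and masses are not known exactly. Their poses are not given: they have to be found in the camera images.
- tray: grey plastic tablet counting tray, fixed to the worktop, 186 mm deep (x) by 188 mm wide (y). Origin under its middle on the worktop; at yaw 0 x points away from the robot, y to the left, z up. Flat platform at z = 23 mm, x = -90 to 90, y = -45 to 88 mm, with a 3 mm rim (top z = 34 mm) at left, front and rear; open to the trough at right.
- platform_edge (a point): middle of the platform's open right edge, marked by a thin flush metal trim, at tray y = -45, z = 23 mm; axes as the tray's, the trough lies beyond it towards -y.
- trough (a point): middle of the trough's floor, z = 7 mm, 16 mm below the platform; axes as the tray's. The trough is 48 mm wide (tray y = -94 to -46) and 180 mm long (tray x = -90 to 90). Its outer wall (y = -97 to -94 mm) is 23.5 mm high. A short pouring spout sticks out 20 mm at its front end.
- cover (a joint): hinge of the trough's cover, rad: 0 = shut, flat over the trough, its top then at z = 27 to 29 mm; 1.57 = upright; more = leaning outward to the right, at most 2.0. Starts at 1.65 to 1.95. Hinge line along tray x at y = -97.5, z = 25.5 mm. Stiff: it stays where it is left and takes 0.5 to 1 N at the free edge to move.
- cover_edge (a point): middle of the cover's free edge, 54 mm from the hinge line. The cover is a clear plate, 3 mm thick, 180 mm long along the tray's x, with a metal strip on the free edge and a metal thumb tab, 44 mm long, reaching 9 mm past this point. y points from hinge to free edge, x along the hinge.
- tablet_a: whole white round tablet, a flat disc 26 mm across and 11 mm thick with a fine straight score line, 12 g (mass varies); origin at its centre. Starts lying flat on the tray's platform.
- tablet_b: whole white round tablet, a flat disc 26 mm across and 11 mm thick with a fine straight score line, 12 g (mass varies); origin at its centre. Starts lying flat on the tray's platform.
- tablet_c: whole white round tablet, a flat disc 26 mm across and 11 mm thick with a fine straight score line, 12 g (mass varies); origin at its centre. Starts lying flat on the tray's platform.
- half_tablet: half of such a tablet, broken along the score line: a D shape 26 mm by 13 mm, 11 mm thick; origin near its middle, half-way up. Lies flat on the platform and must be left there.
- sample_bottle: loose screw-cap bottle, 48 mm wide, 97 mm tall, standing left of the tray; origin under its middle. Leave alone.
- glass_beaker: loose glass beaker, 57 mm wide, 70 mm tall, standing left of the tray; origin under its middle. Leave alone.
- forceps: loose steel tweezers, 126 mm long, 10 mm high, lying in front of the tray; origin under the middle. Leave alone.

How it is judged (in metres and radians):
On the way, in this order (a step that is already met when the one before it is completed fails the run):
1. all three whole tablets lie in the trough (x of tablet_a in the frame of tray between -0.092 and 0.092 m and y of tablet_a in the frame of tray between -0.094 and -0.046 m and z of each of tablet_a, tablet_b, tablet_c in the frame of tray below 0.02 m and x of tablet_b in the frame of tray between -0.092 and 0.092 m and y of tablet_b in the frame of tray between -0.094 and -0.046 m and x of tablet_c in the frame of tray between -0.092 and 0.092 m and y of tablet_c in the frame of tray between -0.094 and -0.046 m), for 0.2 s.
2. then the cover is shut (value of joint cover below 0.06 rad), for 0.2 s.
At the end, for the whole second after the job is handed in: The three whole tablets lie at rest in the trough, on its floor (centres less than 20 mm above the worktop), the cover is shut to within 0.06 rad, and the broken half lies within 15 mm of where it was (all of step 1 and linear speed of each of tablet_a, tablet_b, tablet_c, half_tablet below 0.02 m/s and value of joint cover below 0.06 rad and distance of half_tablet from where it was at the start of the episode below 0.015 m); the robot touches nothing.
It fails at once if a whole tablet is lifted off the platform (its centre more than 10 mm above where it lay) (height (world z) of any of tablet_a, tablet_b, tablet_c above 0.0385 m).
It fails at once if the broken half is moved more than 15 mm (distance of half_tablet from where it was at the start of the episode above 0.015 m).
It fails at once if the bottle, beaker or tweezers are moved more than 20 mm (distance of any of sample_bottle, glass_beaker, forceps from where it was at the start of the episode above 0.02 m).
It also fails if it takes over 51 s, if anything falls off the work surface, if the arm or the gripper's body presses on something with over 40 N, if the wrist force passes 120 N, or if a joint passes its speed limit or range.

ROBOT

A 6-joint arm with a two-finger parallel gripper is mounted at the origin on the work surface; the furniture and walls round the work are solid. World frame = base frame: x ahead of the robot, y to its left, z up, the work surface at z = 0. Lengths are in mm, angles in rad, forces in N, time in s.
With the tool pointing down it reaches from about 350 to 775 mm from the base axis. Payload 7.3 kg.
Tool frame: the origin (TCP) lies at the centre of the arm's flange, where the gripper is bolted on; the fingertips stand 178 mm ahead of it and the grasp point (between the pads) lies 159 mm ahead of it; z points along the fingers, y is the direction in which the jaws open and shut (so a half turn about z gives the same grasp; the last joint's range is limited). The gripper opens to 92 mm and grips with 3 to 60 N. Pads are 19 mm wide; open, the fingers measure 130 mm over their backs; the gripper's body (75 mm by 190 mm) begins 47 mm behind the grasp point.
Start: joints at [-0.146, 0.342, 1.524, -0, 1.275, -0.146], TCP at [525.003, 0.022, 404.741] pointing down, gripper open.
Joint ranges: [-2.53, 2.53], [-0.77, 2.02], [0.04, 2.7], [-1, 4.14], [0.28, 2.66], [-3.11, 3.11]. Speed limits (rad/s): [2.57, 2.57, 3.14, 3.14, 3.14, 3.14].

INTERFACE

Orientations are given as [roll, pitch, yaw] about the fixed x, y, z axes, in that order (R = Rz(yaw) Ry(pitch) Rx(roll)).
In Python, from plant import status, viewer, ticket gives the robot as it stands.
- The arm moves only by the tool play_rows, never from a script. Its argument "commands" is a list of rows, each an object with "offset": the shift along the tool's x, y, z in m, a list of three; "twist": the turn about the tool's z in degrees. A call has 1 to 5 rows; each row shifts and turns the commanded pose from where the row before left it, along the tool's axes as they then stand; what a row does not reach is not made up. A row lasts 1/10 s, in which the tool goes at most 50 mm and 8.59 degrees, less where a joint would pass 70% of its speed; a pose out of reach is approached as far as the arm can. A call with a gripper value outside its range is refused whole. "jaw" is the closure in counts, from 0 (fully open) to 255 (shut), set as the call begins (left out, the last holds). The fingers move at their own pace and stop on an object; the grip force is fixed at half the most. Time passes only in rows, so rows that do not move let the fingers close. It gives the time, the measured TCP pose, the force and the opening at its end, in the units of the state.
- status.get_obs(): the state, without advancing time (a new reading comes with each control period).
- viewer.capture(name): name is "scene" or "side" or "wrist"; returns the picture (420x560x3 uint8, red, green, blue); there is no depth.
- viewer.camera_params(name): a dict with "fov_y" (degrees; the focal length in pixels is half the picture's height over the tangent of half this angle, whatever the lens; pixels are square), "cx", "cy" (the principal point, pixels), "D" ([k1, k2, p1, p2, k3] as OpenCV has them; the pictures are not rectified), "rvec" (rotation vector, rad) and "tvec" (3), from world to camera coordinates, as OpenCV has them; the wrist camera has in their place "T_tool_cam" (4x4, takes a point from camera to tool coordinates, whose origin is the TCP and whose axes are the flange's). Camera axes: x right, y down, z forward; pixel columns grow to the right and rows downward; lengths in mm; the calibration is good to about 2 mm. A picture is of the moment at which its call begins: read the wrist's pose just before it. camera_params takes no time and is no camera call.
- ticket.close_job(): hands the job in, once; it reports no verdict.
The state is a dict: "time": time; "joint_positions": joint angles; "dq": joint speeds; "tau": joint torques, N m; "tool_pos": TCP position; "tcp_rot": TCP orientation; "contact_force": force on the tool from outside, world axes, zero at the start; "moment": the same for the moment, N m; "grip_width": finger opening in mm.
Only numpy, scipy, OpenCV 4.12 (cv2) and the standard library are available. Lean on these libraries where they do the work, as an engineer would, in place of code of your own. Each camera call takes 0.05 s, during which the arm holds its last target.

## Working session

There is one attempt and no reset: what is moved stays moved. The work goes in short steps, Python scripts to look and compute and a tool call to move; the robot and the scene stay as the last step left them, time stands still between calls to the robot, and variables do not carry over. Pictures are saved under pics/ and viewed, and the job is handed in when it is done.

Besides the shell and the picture viewer there is one more tool, called by a JSON object that holds its "method" and its "body". play_rows: Moves the arm, as the interface text tells. Its arguments: {"type":"object","properties":{"commands":{"type":"array"},"jaw":{"type":"number"}},"required":["commands"]}

```bash
ls; mkdir -p pics; cat > h.py <<'E'
import numpy as np, cv2
from plant import status, viewer, ticket
def snap(name,fn):
    im=viewer.capture(name); cv2.imwrite('pics/'+fn,cv2.cvtColor(im,cv2.COLOR_RGB2BGR)); return im
E
python3 - <<'E'
from h import *
print(status.get_obs())
for n in ['scene','side','wrist']:
    snap(n,n+'0.png'); print(n,viewer.camera_params(n))
E
```

```text
pics
{'time': 0.0, 'joint_positions': array([-1.45974993e-01,  3.42734966e-01,  1.52501816e+00,  5.06485343e-06,
        1.27541596e+00, -1.45988259e-01]), 'dq': array([ 0.00099978,  0.00010485, -0.00019596, -0.00079672, -0.00026761,
        0.00027803]), 'tau': array([ 7.61924657e-04, -4.31245601e+01, -2.44219762e+01,  7.17750052e-02,
        5.59406646e-02, -1.04314388e-04]), 'tool_pos': array([5.24864206e+02, 5.60378576e-02, 4.04038001e+02]), 'tcp_rot': array([-3.14003370e+00, -2.34115360e-04,  1.57080793e+00]), 'contact_force': array([-0.05138841,  0.22722587,  0.38699886]), 'moment': array([ 0.01910244,  0.00996928, -0.00921855]), 'grip_width': 91.87937373132435}
scene {'fov_y': 43.75723708528847, 'cx': 274.37823940423675, 'cy': 206.6134773348962, 'D': array([0.00165262, 0.        , 0.        , 0.        , 0.        ]), 'rvec': array([ 1.35389831, -2.31266561,  0.79301217]), 'tvec': array([ 97.10665319, 427.65007931, 563.24885568])}
side {'fov_y': 45.752335930826014, 'cx': 276.6914698086113, 'cy': 209.03838617625934, 'D': array([-0.04391597,  0.        ,  0.        ,  0.        ,  0.        ]), 'rvec': array([ 0.21076549, -2.68460457,  1.41976071]), 'tvec': array([454.81327418, 175.67414954, 675.02878941])}
wrist {'fov_y': 71.45157963501133, 'cx': 282.22538458413135, 'cy': 208.06406739015935, 'D': array([0.02068934, 0.        , 0.        , 0.        , 0.        ]), 'T_tool_cam': array([[ 1.18717087e-04, -9.51380809e-01, -3.08017115e-01,
         8.41632289e+01],
       [ 9.99998760e-01, -3.70733819e-04,  1.53051878e-03,
         5.47510894e-01],
       [-1.57029856e-03, -3.08016915e-01,  9.51379585e-01,
         1.92812577e+01],
       [ 0.00000000e+00,  0.00000000e+00,  0.00000000e+00,
         1.00000000e+00]])}
```

View pics/scene0.png

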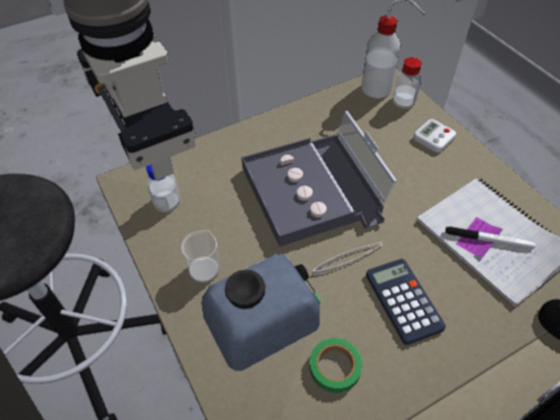

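View pics/side0.png

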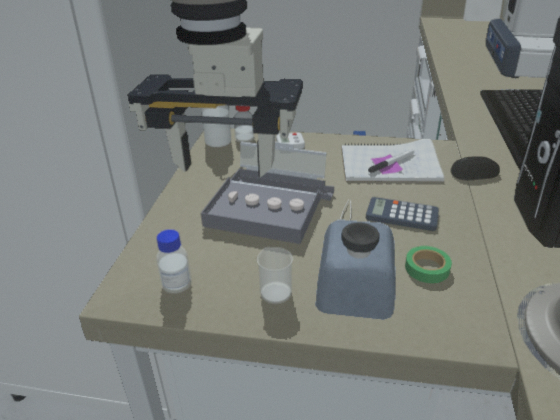

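View pics/wrist0.png

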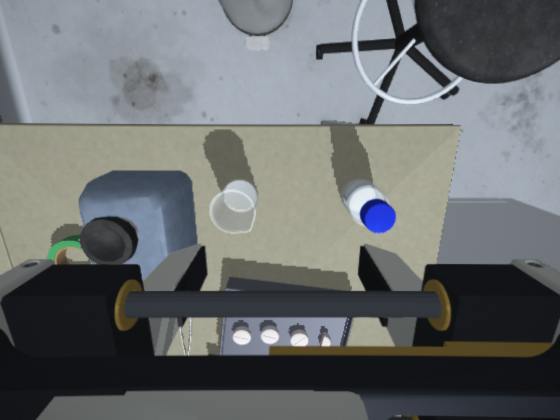

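```bash
cat >> h.py <<'E'
from scipy.spatial.transform import Rotation as R
def cam(n,obs=None):
    p=viewer.camera_params(n); f=210/np.tan(np.radians(p['fov_y'])/2)
    K=np.array([[f,0,p['cx']],[0,f,p['cy']],[0,0,1]])
    if 'rvec' in p:
        Rm=cv2.Rodrigues(p['rvec'])[0]; t=p['tvec']
        return K,p['D'],Rm,t
    T=np.eye(4);o=obs or status.get_obs();T[:3,:3]=R.from_euler('xyz',o['tcp_rot']).as_matrix();T[:3,3]=o['tool_pos']
    M=np.linalg.inv(T@p['T_tool_cam']); return K,p['D'],M[:3,:3],M[:3,3]
def ray(c,px,z):
    K,D,Rm,t=c
    u=cv2.undistortPoints(np.array(px,float).reshape(-1,1,2),K,D).reshape(-1,2)
    d=np.c_[u,np.ones(len(u))]@Rm; o=-Rm.T@t
    return o+d*((z-o[2])/d[:,2])[:,None]
def proj(c,P):
    K,D,Rm,t=c
    return cv2.projectPoints(np.array(P,float).reshape(-1,3),cv2.Rodrigues(Rm)[0],t,K,D)[0].reshape(-1,2)
E
python3 - <<'E'
from h import *
for n,(x0,y0,x1,y1) in {'scene':(230,100,410,250),'side':(195,130,345,245)}.items():
    im=cv2.imread(f'pics/{n}0.png'); 
    cv2.imwrite(f'pics/{n}0c.png',cv2.resize(im[y0:y1,x0:x1],None,fx=4,fy=4,interpolation=cv2.INTER_CUBIC))
    hsv=cv2.cvtColor(im,cv2.COLOR_BGR2HSV); 
    m=((im[...,2].astype(int)>165)).astype(np.uint8); m[:y0]=0;m[y1:]=0;m[:,:x0]=0;m[:,x1:]=0
    k,l,s,c=cv2.connectedComponentsWithStats(m)
    C=cam(n)
    for i in range(1,k):
        if s[i,4]>15: print(n,c[i].round(1),s[i],ray(C,c[i],33)[0].round(1))
E
```

```text
scene [355.6 124.1] [347 112  17  23  49] [ 598.9 -396.    33. ]
scene [333.7 180.6] [311 144  42  67 114] [ 501.3 -283.7   33. ]
scene [385.5 166.1] [376 152  20  29  78] [ 484.7 -380.3   33. ]
scene [286.2 157.4] [281 155  12   6  53] [ 589.  -240.2   33. ]
scene [295.1 172.9] [288 168  15  11 131] [ 549.3 -235.2   33. ]
scene [304.4 191.3] [297 186  16  12 143] [ 505.6 -227.8   33. ]
scene [318.3 207.6] [311 202  16  12 152] [ 464.4 -229.6   33. ]
side [243.3 130.9] [239 130  10   4  25] [ 626.6 -509.9   33. ]
side [295.1 138.2] [288 133  16  11 124] [ 500.8 -486.3   33. ]
side [278.5 138.3] [277 135   4   8  23] [ 538.1 -481.1   33. ]
side [343.5 152.2] [342 145   3  19  32] [ 388.6 -432.7   33. ]
side [231.9 193.8] [229 191   8   7  30] [ 586.7 -237.6   33. ]
side [251.5 197. ] [245 194  14   7  77] [ 547.5 -231.6   33. ]
side [274.1 200.9] [268 197  13   8  77] [ 503.7 -224.3   33. ]
side [296.1 202.1] [290 199  13   7  77] [ 462.9 -225.7   33. ]
```

View pics/scene0c.png

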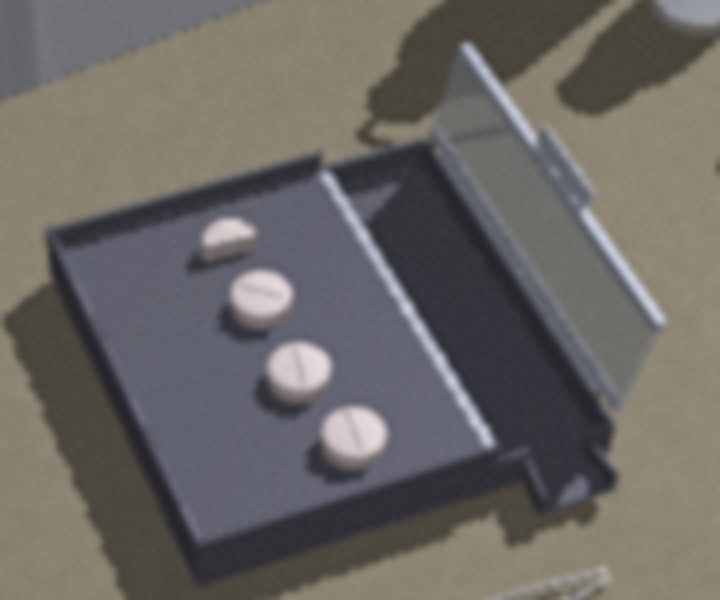

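View pics/side0c.png

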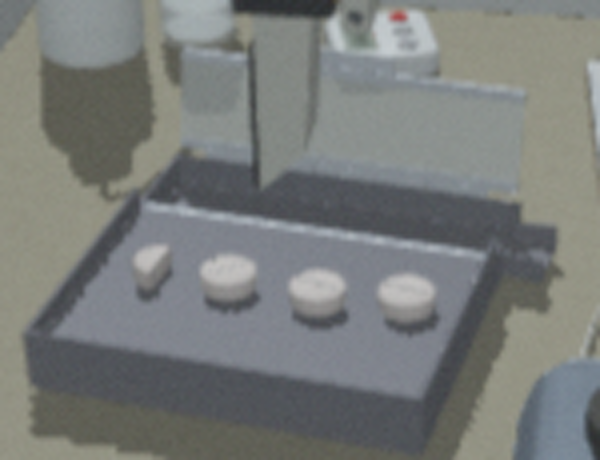

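```bash
python3 - <<'E'
from h import *
c=cam('scene'); s=cam('side')
sc=lambda p:(230+p[0]/4,100+p[1]/4); si=lambda p:(195+p[0]/4,130+p[1]/4)
a=ray(c,[sc((325,172)),sc((488,445))],23);print('trim scene',a)
b=ray(s,[si((145,206)),si((487,255))],23);print('trim side',b)
print('rim z34 scene RL FL RR',ray(c,[sc((50,230)),sc((198,545)),sc((318,155))],34))
print('rim side RL,FL,FR',ray(s,[si((27,337)),si((415,403)),si((490,250))],34))
# cover: top strip ends & hinge
def tri(p,q):
    A=cv2.undistortPoints(np.array([p]),c[0],c[1])[0].T;B=cv2.undistortPoints(np.array([q]),s[0],s[1])[0].T
    X=cv2.triangulatePoints(np.c_[c[2],c[3]],np.c_[s[2],s[3]],A,B);return (X[:3]/X[3]).ravel()
print('cover rear top',tri(sc((467,45)),si((182,50))),'front top',tri(sc((660,323)),si((525,92))))
for t in (a,b):
    d=t[0]-t[1]; print('yaw',np.arctan2(d[1],d[0]),np.linalg.norm(d))
print(status.get_obs()['time'])
E
```

```text
trim scene [[ 606.10097034 -303.40036456   23.        ]
 [ 436.6681886  -278.47591931   23.        ]]
trim side [[ 603.5731261  -297.53017452   23.        ]
 [ 429.90716345 -274.90435046   23.        ]]
rim z34 scene RL FL RR [[ 626.63658807 -172.26443668   34.        ]
 [ 445.16550398 -145.66389204   34.        ]
 [ 607.80093219 -300.16790618   34.        ]]
rim side RL,FL,FR [[ 623.18150593 -162.88656537   34.        ]
 [ 446.5517497  -138.26611884   34.        ]
 [ 427.461272   -262.16709073   34.        ]]
cover rear top [ 599.26881192 -371.84751397   73.72203667] front top [ 420.46120379 -343.51829235   76.54119194]
yaw -0.1460576637500159 171.25622762350739
yaw -0.1295538651820328 175.133647540775
0.15
```

```bash
cat >> h.py <<'E'
YAW=-0.143; O=np.array([525.,-244.])
def tray(P):
    P=np.atleast_2d(P)[:,:2]-O; c,s=np.cos(YAW),np.sin(YAW); return np.c_[P[:,0]*c+P[:,1]*s,-P[:,0]*s+P[:,1]*c]
def st():
    o=status.get_obs(); print('t',round(o['time'],2),'tray',tray(o['tool_pos'])[0].round(1),'tip z',round(o['tool_pos'][2]-178,1),'rpy',o['tcp_rot'].round(3),'F',o['contact_force'].round(1),'w',round(o['grip_width'],1))
E
python3 - <<'E'
from h import *
c=cam('scene')
for n,p in dict(bottle=(167,207),beaker=(205,275),bigb=(376,93),smallb=(404,102),timer=(433,147),tweez=(315,270),tweez2=(380,245)).items(): print(n,tray(ray(c,[p],0)).round())
for p in [(286.2,157.4),(295.1,172.9),(304.4,191.3),(318.3,207.6)]: print(tray(ray(c,[p],33)).round(1))
s=cam('side')
for p in [(231.9,193.8),(251.5,197),(274.1,200.9),(296.1,202.1)]: print(tray(ray(s,[p],33)).round(1))
st()
E
```

```text
bottle [[ 58. 237.]]
beaker [[-97. 213.]]
bigb [[ 195. -240.]]
smallb [[ 148. -280.]]
timer [[  15. -266.]]
tweez [[-152.   49.]]
tweez2 [[-147.  -68.]]
[[62.9 12.8]]
[[22.8 12.1]]
[[-21.5  13.3]]
[[-62.1   5.7]]
[[60.1 15.1]]
[[20.6 15.4]]
[[-24.   16.4]]
[[-64.    9.2]]
t 0.15 tray [-34.9 241.5] tip z 226.2 rpy [-3.14  -0.     1.571] F [ 0.5  0.4 -0.2] w 92.0
```

{"method": "play_rows", "body": {"commands": [{"offset":[0,0,0],"twist":8.2},{"offset":[-0.045,0.013,0.02],"twist":0},{"offset":[-0.045,0.013,0.03],"twist":0},{"offset":[-0.045,0.013,0.03],"twist":0},{"offset":[-0.045,0.013,0.03],"twist":0}], "jaw": 255}}

```text
time: 0.65
tool_pos: [548.6, -172.1, 303.1]
tcp_rot: [3.141, -0.0, 1.428]
contact_force: [0.6, 0.5, -0.2]
grip_width: 56.4
```

```bash
python3 -c "
from h import *
st()"
```

```text
t 0.65 tray [13.2 74.5] tip z 125.1 rpy [ 3.141 -0.     1.428] F [ 0.6  0.5 -0.2] w 56.4
```

{"method": "play_rows", "body": {"commands": [{"offset":[-0.01,0,0.02],"twist":0},{"offset":[0,0,0.02],"twist":0},{"offset":[0,0,0.02],"twist":0},{"offset":[0,0,0],"twist":0},{"offset":[0,0,0],"twist":0}]}}

```text
time: 1.15
tool_pos: [547.4, -180.5, 244.3]
tcp_rot: [-3.141, -0.0, 1.428]
contact_force: [0.1, 0.1, 0.0]
grip_width: 16.1
```

```bash
python3 -c "
from h import *
st()
snap('side','side1.png'); im=snap('scene','scene1.png')"
```

```text
t 1.15 tray [13.1 66. ] tip z 66.3 rpy [-3.141 -0.     1.428] F [0.1 0.1 0. ] w 16.1
```

View pics/scene1.png

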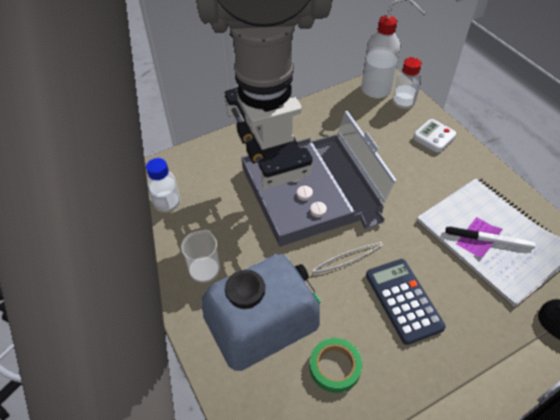

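View pics/side1.png

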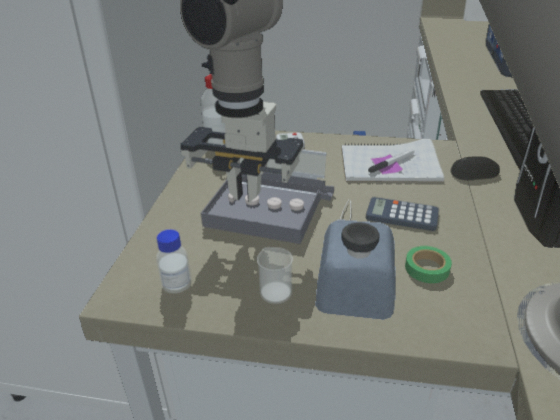

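{"method": "play_rows", "body": {"commands": [{"offset":[-0.013,0.006,0],"twist":0},{"offset":[0,0,0.02],"twist":0},{"offset":[0,0,0.01],"twist":0},{"offset":[0,0,0.005],"twist":0},{"offset":[0,0,0],"twist":0}]}}

```text
time: 1.75
tool_pos: [551.3, -194.4, 208.8]
tcp_rot: [-3.141, -0.0, 1.428]
contact_force: [0.4, 0.5, 0.2]
grip_width: 0.4
```

```bash
python3 -c "
from h import *
st()
im=snap('side','side2.png')
cv2.imwrite('pics/side2c.png',cv2.resize(cv2.cvtColor(im,cv2.COLOR_RGB2BGR)[130:245,195:345],None,fx=4,fy=4))
im=snap('scene','scene2.png')
cv2.imwrite('pics/scene2c.png',cv2.resize(cv2.cvtColor(im,cv2.COLOR_RGB2BGR)[100:250,230:410],None,fx=4,fy=4))
"
```

```text
t 1.75 tray [19.  52.9] tip z 30.8 rpy [-3.141 -0.     1.428] F [0.4 0.5 0.2] w 0.4
```

View pics/side2c.png

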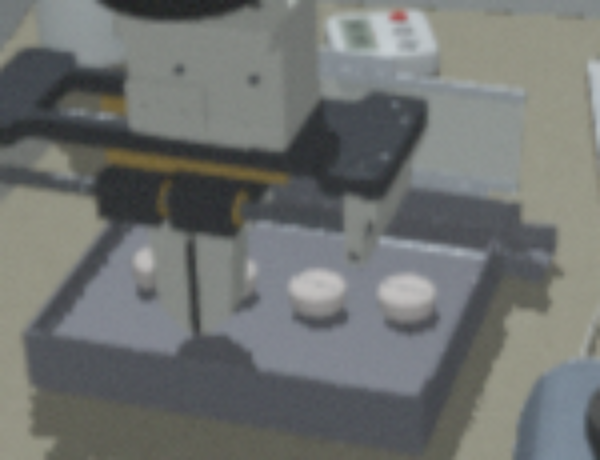

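View pics/scene2c.png

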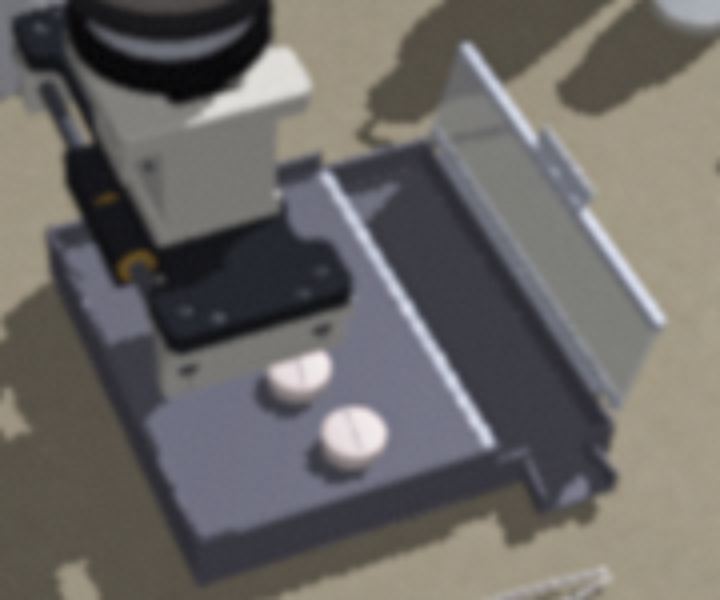

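{"method": "play_rows", "body": {"commands": [{"offset":[0,0,0.004],"twist":0},{"offset":[-0.012,0,0],"twist":0},{"offset":[-0.012,0,0],"twist":0},{"offset":[-0.012,0,0],"twist":0},{"offset":[-0.012,0,0],"twist":0}]}}

```text
time: 2.35
tool_pos: [544.3, -243.3, 205.4]
tcp_rot: [3.141, 0.0, 1.427]
contact_force: [-0.2, 0.9, -0.8]
grip_width: 0.6
```

```bash
python3 -c "
from h import *
st()"
```

```text
t 2.35 tray [19.   3.5] tip z 27.4 rpy [3.141 0.    1.427] F [-0.2  0.9 -0.8] w 0.6
```

{"method": "play_rows", "body": {"commands": [{"offset":[-0.012,0,0],"twist":0},{"offset":[-0.012,0,0],"twist":0},{"offset":[-0.012,0,0],"twist":0},{"offset":[-0.012,0,0],"twist":0},{"offset":[-0.008,0,0],"twist":0}]}}

```text
time: 2.85
tool_pos: [536.4, -298.4, 205.2]
tcp_rot: [3.141, 0.0, 1.427]
contact_force: [0.8, 0.3, 1.0]
grip_width: -0.1
```

```bash
cat >> h.py <<'E'
def look(k):
    st()
    a=cv2.cvtColor(snap('side',f'side{k}.png'),cv2.COLOR_RGB2BGR)[110:245,185:345]
    b=cv2.cvtColor(snap('scene',f'scene{k}.png'),cv2.COLOR_RGB2BGR)[100:250,230:410]
    a=cv2.resize(a,(480,405)); b=cv2.resize(b,(540,450))
    a=cv2.resize(a,(390,329));b=cv2.resize(b,(395,329))
    cv2.imwrite(f'pics/both{k}.png',np.hstack([a,b]))
E
python3 -c "
from h import *
look(3)"
```

```text
t 2.85 tray [ 19.  -52.2] tip z 27.2 rpy [3.141 0.    1.427] F [0.8 0.3 1. ] w -0.1
```

View pics/both3.png

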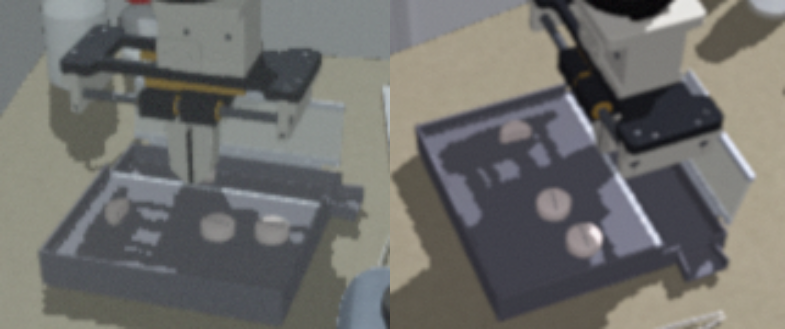

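{"method": "play_rows", "body": {"commands": [{"offset":[0,0,-0.025],"twist":0},{"offset":[0.026,-0.01,0],"twist":0},{"offset":[0.026,-0.01,0],"twist":0},{"offset":[0.026,-0.01,0],"twist":0},{"offset":[0.026,-0.012,0],"twist":0}]}}

```text
time: 3.45
tool_pos: [509.6, -186.9, 230.3]
tcp_rot: [3.141, -0.0, 1.428]
contact_force: [0.1, 0.5, 0.6]
grip_width: 0.3
```

{"method": "play_rows", "body": {"commands": [{"offset":[0,0,0],"twist":0},{"offset":[0,0,0],"twist":0}]}}

```text
time: 3.65
tool_pos: [510.1, -187.7, 230.5]
tcp_rot: [3.141, 0.0, 1.429]
contact_force: [0.6, -1.1, -0.9]
grip_width: 0.4
```

```bash
python3 -c "
from h import *
look(4)"
```

```text
t 3.65 tray [-22.8  53.6] tip z 52.5 rpy [3.141 0.    1.429] F [ 0.6 -1.1 -0.9] w 0.4
```

View pics/both4.png

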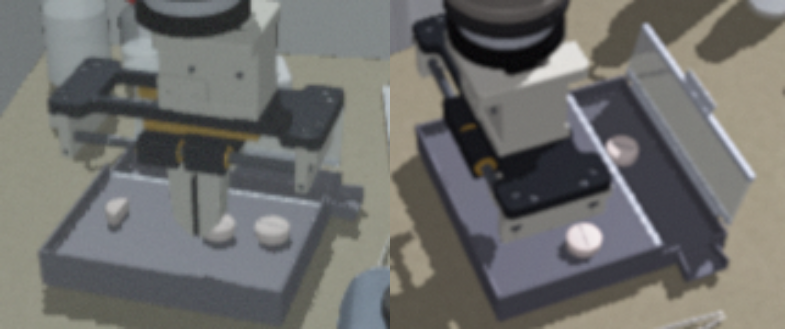

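{"method": "play_rows", "body": {"commands": [{"offset":[0,0,0.015],"twist":0},{"offset":[0,0,0.01],"twist":0},{"offset":[-0.012,0,0],"twist":0},{"offset":[-0.012,0,0],"twist":0},{"offset":[-0.012,0,0],"twist":0}]}}

```text
time: 4.25
tool_pos: [504.7, -225.6, 205.6]
tcp_rot: [3.141, 0.001, 1.427]
contact_force: [-0.1, 0.3, 0.6]
grip_width: 0.3
```

{"method": "play_rows", "body": {"commands": [{"offset":[-0.012,0,0],"twist":0},{"offset":[-0.012,0,0],"twist":0},{"offset":[-0.012,0,0],"twist":0},{"offset":[-0.012,0,0],"twist":0},{"offset":[-0.012,0,0],"twist":0}]}}

```text
time: 4.75
tool_pos: [496.0, -284.3, 205.3]
tcp_rot: [3.141, 0.0, 1.428]
contact_force: [-0.0, 1.4, 1.6]
grip_width: 0.5
```

{"method": "play_rows", "body": {"commands": [{"offset":[-0.01,0,0],"twist":0},{"offset":[0,0,0],"twist":0},{"offset":[0,0,-0.025],"twist":0},{"offset":[0.026,-0.01,0],"twist":0},{"offset":[0.026,-0.01,0],"twist":0}]}}

```text
time: 5.25
tool_pos: [482.2, -238.5, 230.7]
tcp_rot: [3.14, 0.001, 1.427]
contact_force: [-0.5, -0.1, -0.0]
grip_width: 0.8
```

{"method": "play_rows", "body": {"commands": [{"offset":[0.026,-0.01,0],"twist":0},{"offset":[0.026,-0.01,0],"twist":0},{"offset":[0,0,0],"twist":0},{"offset":[0,0,0],"twist":0}]}}

```text
time: 5.65
tool_pos: [470.2, -184.1, 230.4]
tcp_rot: [3.141, 0.0, 1.429]
contact_force: [0.3, -0.5, -0.5]
grip_width: 0.3
```

```bash
python3 -c "
from h import *
look(5)"
```

```text
t 5.65 tray [-62.8  51.5] tip z 52.4 rpy [3.141 0.    1.429] F [ 0.3 -0.5 -0.5] w 0.3
```

View pics/both5.png

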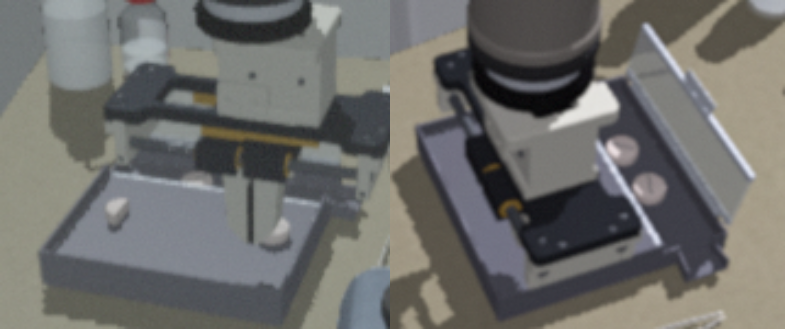

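{"method": "play_rows", "body": {"commands": [{"offset":[0,0,0.015],"twist":0},{"offset":[0,0,0.01],"twist":0},{"offset":[-0.012,0,0],"twist":0},{"offset":[-0.012,0,0],"twist":0},{"offset":[-0.012,0,0],"twist":0}]}}

```text
time: 6.25
tool_pos: [464.8, -221.8, 205.6]
tcp_rot: [3.141, 0.001, 1.427]
contact_force: [1.3, -0.3, -0.1]
grip_width: 0.4
```

{"method": "play_rows", "body": {"commands": [{"offset":[-0.012,0,0],"twist":0},{"offset":[-0.012,0,0],"twist":0},{"offset":[-0.012,0,0],"twist":0},{"offset":[-0.012,0,0],"twist":0},{"offset":[-0.012,0,0],"twist":0}]}}

```text
time: 6.75
tool_pos: [456.1, -280.4, 205.4]
tcp_rot: [3.141, -0.001, 1.427]
contact_force: [1.7, 11.5, 14.7]
grip_width: 0.7
```

{"method": "play_rows", "body": {"commands": [{"offset":[-0.01,0,0],"twist":0},{"offset":[0,0,0],"twist":0},{"offset":[0,0,-0.025],"twist":0},{"offset":[0,0,-0.04],"twist":0},{"offset":[0.01,0.02,-0.04],"twist":0}]}}

```text
time: 7.25
tool_pos: [474.6, -283.3, 311.0]
tcp_rot: [-3.139, -0.001, 1.426]
contact_force: [1.4, -0.3, 0.1]
grip_width: -0.0
```

{"method": "play_rows", "body": {"commands": [{"offset":[0.04,0.02,0],"twist":0},{"offset":[0.04,0.02,0],"twist":0},{"offset":[0,0,0],"twist":0}]}}

```text
time: 7.55
tool_pos: [529.1, -205.6, 310.6]
tcp_rot: [3.14, -0.001, 1.432]
contact_force: [0.4, -0.0, 1.2]
grip_width: 0.2
```

```bash
python3 -c "
from h import *
look(6)"
```

```text
t 7.55 tray [-1.5 38.6] tip z 132.6 rpy [ 3.140e+00 -1.000e-03  1.432e+00] F [ 0.4 -0.   1.2] w 0.2
```

View pics/both6.png

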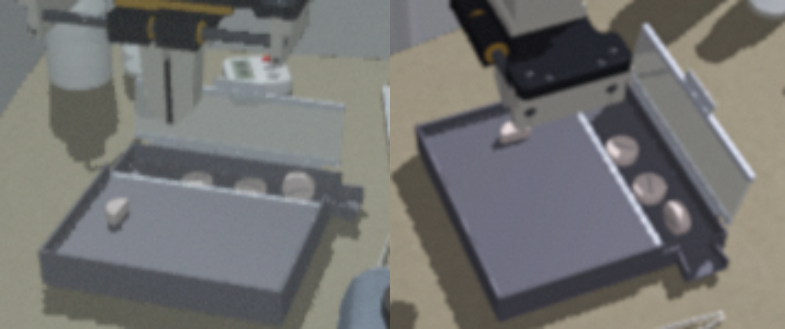

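```bash
python3 - <<'E'
import cv2,numpy as np
a=cv2.imread('pics/scene6.png')[140:230,290:400];b=cv2.imread('pics/side6.png')[160:215,235:330]
a=cv2.resize(a,None,fx=5,fy=5,interpolation=2);b=cv2.resize(b,None,fx=5,fy=5,interpolation=2)
h=np.zeros((450+275,550,3),np.uint8);h[:450]=a;h[450:,:475]=b;cv2.imwrite('pics/z6.png',cv2.resize(h,None,fx=.82,fy=.82))
E
```

```text
(no output)
```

View pics/z6.png

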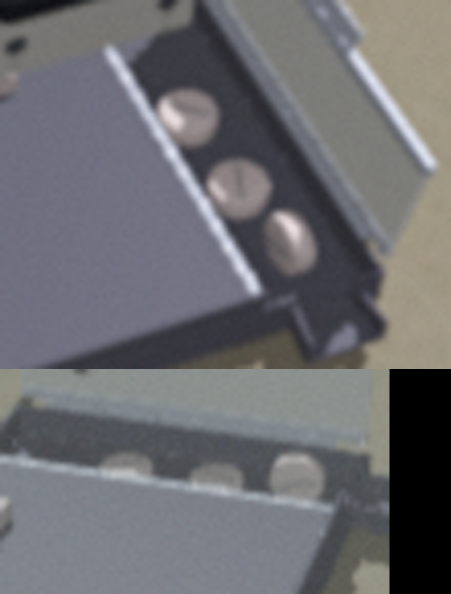

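```bash
python3 - <<'E'
from h import *
c=cam('scene'); s=cam('side')
def tri(p,q):
    A=cv2.undistortPoints(np.array([p],float),c[0],c[1])[0].T;B=cv2.undistortPoints(np.array([q],float),s[0],s[1])[0].T
    X=cv2.triangulatePoints(np.c_[c[2],c[3]],np.c_[s[2],s[3]],A,B);X=(X[:3]/X[3]).ravel()
    return tray(X)[0].round(1),X[2].round(1), (proj(c,X)-p).round(1),(proj(s,X)-q).round(1)
f=lambda x,y:(x/4.1+290,y/4.1+140); g=lambda x,y:(x/4.1+235,(y-369)/4.1+160)
print('C ctr',tri(f(290,242),g(297,476)))
print('C top',tri(f(298,210),g(300,453)))
for p in [(188,113),(239,187)]: print(tray(ray(c,[f(*p)],18)))
E
```

```text
C ctr (array([-63. , -73.1]), np.float64(19.4), array([[0.1, 0.6]]), array([[-0.3, -0.4]]))
C top (array([-61.6, -76.1]), np.float64(32.7), array([[0.2, 2.2]]), array([[-1.3, -1.4]]))
[[ 20.29173703 -65.68889555]]
[[-26.13283382 -67.75462642]]
```

{"method": "play_rows", "body": {"commands": [{"offset":[-0.04,-0.015,0],"twist":0},{"offset":[-0.04,-0.015,0],"twist":0},{"offset":[-0.04,-0.015,0],"twist":0},{"offset":[-0.04,-0.015,0],"twist":0},{"offset":[0,0,0],"twist":0}]}}

```text
time: 8.15
tool_pos: [441.3, -364.1, 310.0]
tcp_rot: [-3.141, 0.002, 1.421]
contact_force: [-0.4, 0.6, -0.9]
grip_width: 0.6
```

```bash
python3 -c "
from h import *
st(); snap('wrist','wrist7.png'); snap('side','side7.png')
print(proj(cam('wrist'),[[462,-307,19]]))
im=cv2.imread('pics/side7.png')[130:230,200:340]; cv2.imwrite('pics/side7c.png',cv2.resize(im,None,fx=5,fy=5,interpolation=2))"
```

```text
t 8.15 tray [ -65.8 -130.8] tip z 132.0 rpy [-3.141e+00  2.000e-03  1.421e+00] F [-0.4  0.6 -0.9] w 0.6
[[293.02130513 146.50852177]]
```

View pics/wrist7.png

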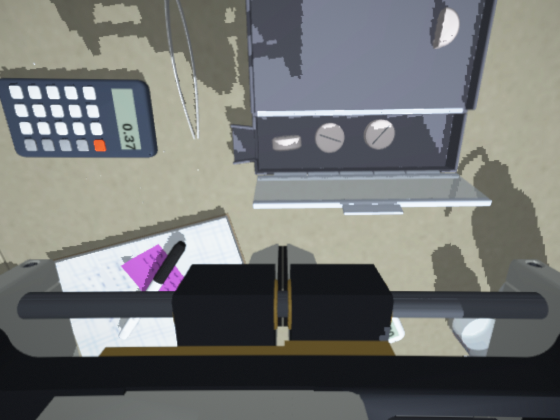

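View pics/side7c.png

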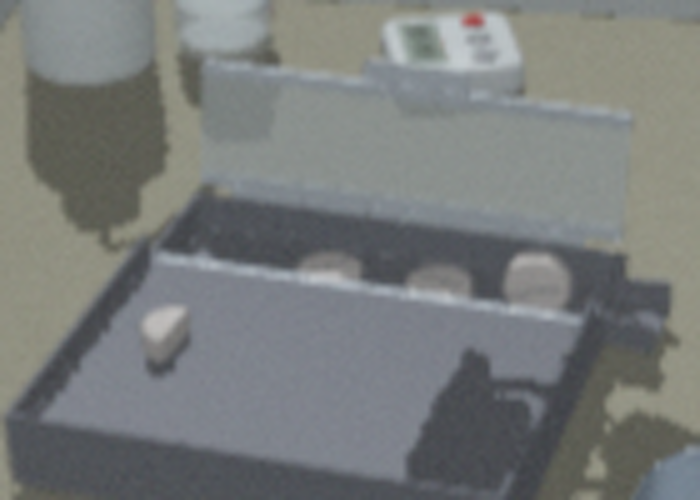

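```bash
python3 - <<'E'
from h import *
c=cam('wrist')
im=cv2.imread('pics/wrist7.png'); g=cv2.cvtColor(im,cv2.COLOR_BGR2GRAY)
cv2.imwrite('pics/w7c.png',cv2.resize(im[100:220,230:410],None,fx=4,fy=4,interpolation=2))
print(g[130:158,286])
print(g[130:158,280]); print(g[142,265:310])
for v in (136,138,148,150): print(v,tray(ray(c,[(286,v)],33)).round(1),tray(ray(c,[(286,v)],20)).round(1))
print('trim',tray(ray(c,[(250,112),(464,110)],23)))
print('wall',tray(ray(c,[(286,171)],23.5)), tray(ray(c,[(254,206),(490,204)],77)))
print('tab end',tray(ray(c,[(345,213),(400,213)],85)))
E
```

```text
[ 79  78  78  78  80  94 112 131 152 206 239 245 245 245 243 224 176 166
 157 132 100  80  78  78  78  78  78  78]
[ 79  79  77  78  78  81  97 122 139 165 211 231 232 230 205 165 159 160
 157 139 107  87  78  77  78  77  78  78]
[ 78  78  78  77  78  79  85 105 129 140 156 176 194 218 228 232 236 239
 241 242 244 245 246 246 246 246 245 240 213 176 197 228 196 152 137 122
  94  79  78  79  77  79  78  77  79]
136 [[-60. -61.]] [[-59.8 -61.9]]
138 [[-60.  -62.7]] [[-59.8 -63.7]]
148 [[-60.  -71.1]] [[-59.8 -72.5]]
150 [[-60.  -72.8]] [[-59.8 -74.3]]
trim [[-91.13493388 -41.34085897]
 [ 93.5059887  -41.04286635]]
wall [[-59.85926344 -93.05380573]] [[ -85.11714428 -109.96921632]
 [  94.11245734 -109.17038145]]
tab end [[ -16.80008822 -113.2030399 ]
 [  23.91303054 -113.37093688]]
```

View pics/w7c.png

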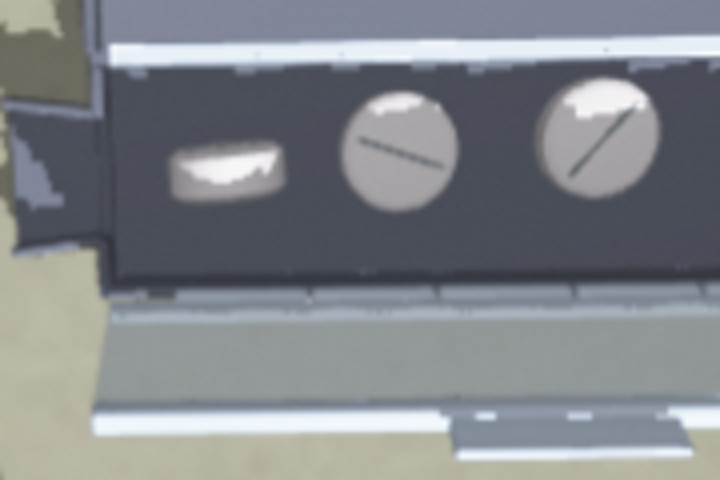

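{"method": "play_rows", "body": {"commands": [{"offset":[0.043,0.003,0],"twist":0},{"offset":[0.042,0,0.02],"twist":0},{"offset":[0,0,0.035],"twist":0},{"offset":[0,0,0.03],"twist":0},{"offset":[0,0,0],"twist":0}]}}

```text
time: 8.75
tool_pos: [459.1, -273.1, 222.0]
tcp_rot: [-3.135, -0.004, 1.429]
contact_force: [-0.2, 1.0, -0.3]
grip_width: 0.5
```

```bash
python3 -c "
from h import *
look(8)"
```

```text
t 8.75 tray [-61.1 -38.2] tip z 44.0 rpy [-3.135 -0.004  1.429] F [-0.2  1.  -0.3] w 0.5
```

View pics/both8.png

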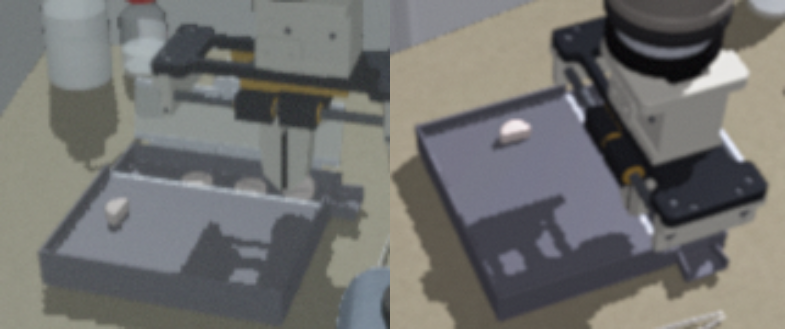

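{"method": "play_rows", "body": {"commands": [{"offset":[0,-0.002,0.015],"twist":0},{"offset":[-0.004,0,0],"twist":0},{"offset":[-0.004,0,0],"twist":0},{"offset":[-0.004,0,0],"twist":0},{"offset":[0,0,0],"twist":0}]}}

```text
time: 9.35
tool_pos: [456.4, -287.6, 211.2]
tcp_rot: [3.14, 0.001, 1.427]
contact_force: [0.6, -0.1, -0.4]
grip_width: 0.5
```

{"method": "play_rows", "body": {"commands": [{"offset":[-0.004,0,0],"twist":0},{"offset":[-0.004,0,0],"twist":0},{"offset":[0,0,0],"twist":0}]}}

```text
time: 9.65
tool_pos: [455.1, -295.1, 210.3]
tcp_rot: [3.141, 0.0, 1.427]
contact_force: [-0.7, 0.7, -0.3]
grip_width: 0.4
```

```bash
python3 -c "
from h import *
look(9)"
```

```text
t 9.65 tray [-61.9 -60.5] tip z 32.3 rpy [3.141 0.    1.427] F [-0.7  0.7 -0.3] w 0.4
```

View pics/both9.png

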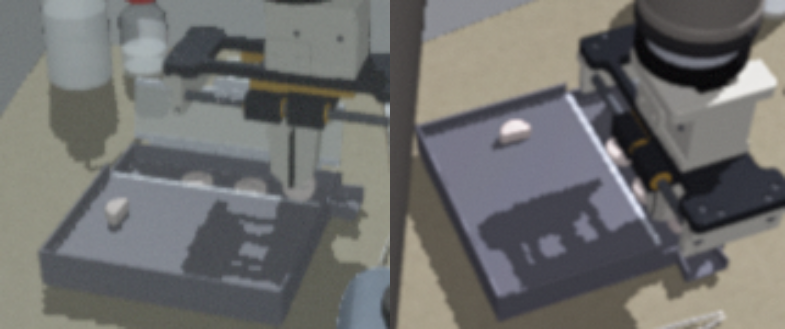

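{"method": "play_rows", "body": {"commands": [{"offset":[0,0,-0.015],"twist":0},{"offset":[0.018,0,0],"twist":0},{"offset":[0,0,0.01],"twist":0},{"offset":[0,0,0.009],"twist":0},{"offset":[0,0,0],"twist":0}]}}

```text
time: 10.25
tool_pos: [457.2, -276.1, 204.1]
tcp_rot: [-3.138, -0.002, 1.428]
contact_force: [0.0, 1.0, 0.2]
grip_width: 0.4
```

```bash
python3 -c "
from h import *
look(10)"
```

```text
t 10.25 tray [-62.6 -41.4] tip z 26.1 rpy [-3.138e+00 -2.000e-03  1.428e+00] F [0.  1.  0.2] w 0.4
```

View pics/both10.png

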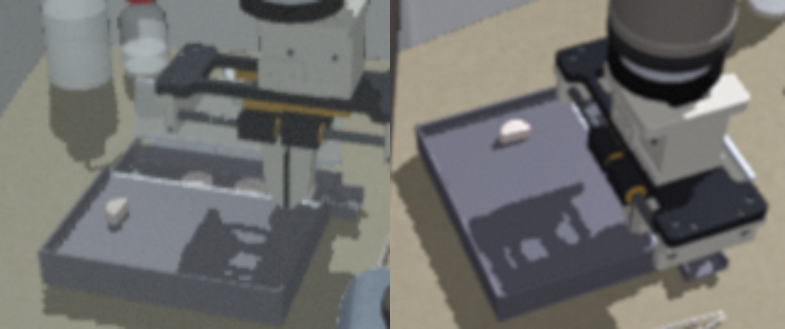

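{"method": "play_rows", "body": {"commands": [{"offset":[-0.004,0,0],"twist":0},{"offset":[-0.004,0,0],"twist":0},{"offset":[-0.004,0,0],"twist":0},{"offset":[-0.004,0,0],"twist":0},{"offset":[-0.003,0,0],"twist":0}]}}

```text
time: 10.85
tool_pos: [454.9, -296.1, 206.3]
tcp_rot: [3.141, 0.0, 1.427]
contact_force: [-0.7, -0.3, -0.1]
grip_width: 0.5
```

{"method": "play_rows", "body": {"commands": [{"offset":[-0.003,0,0],"twist":0},{"offset":[-0.003,0,0],"twist":0},{"offset":[0,0,0],"twist":0}]}}

```text
time: 11.15
tool_pos: [454.1, -301.9, 206.2]
tcp_rot: [3.141, 0.0, 1.427]
contact_force: [0.8, 0.4, 0.1]
grip_width: 0.5
```

```bash
python3 -c "
from h import *
look(11)"
```

```text
t 11.15 tray [-62.  -67.4] tip z 28.2 rpy [3.141 0.    1.427] F [0.8 0.4 0.1] w 0.5
```

View pics/both11.png

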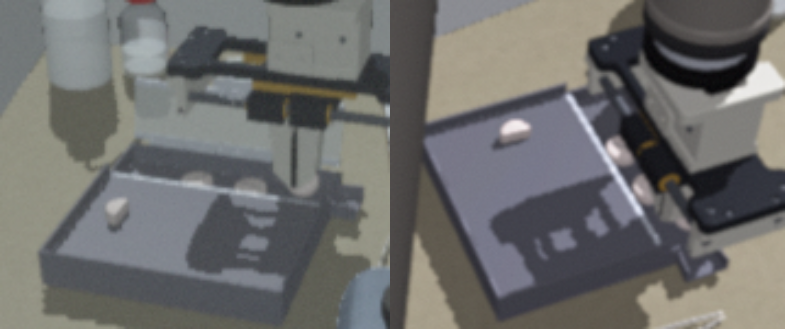

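{"method": "play_rows", "body": {"commands": [{"offset":[0,0,-0.045],"twist":0},{"offset":[-0.02,0,-0.045],"twist":0},{"offset":[-0.035,0,-0.015],"twist":0},{"offset":[0,0,0],"twist":0}]}}

```text
time: 11.65
tool_pos: [446.2, -359.2, 314.6]
tcp_rot: [3.136, 0.006, 1.426]
contact_force: [0.6, 0.5, -0.7]
grip_width: 0.4
```

```bash
python3 -c "
from h import *
st(); im=snap('wrist','wrist12.png')
cv2.imwrite('pics/w12c.png',cv2.resize(cv2.imread('pics/wrist12.png')[60:240,200:460],None,fx=3,fy=3,interpolation=2))
look(12)"
```

```text
t 11.65 tray [ -61.5 -125.2] tip z 136.6 rpy [3.136 0.006 1.426] F [ 0.6  0.5 -0.7] w 0.4
t 11.7 tray [ -62.  -123.3] tip z 134.5 rpy [3.139e+00 2.000e-03 1.426e+00] F [-0.5  0.5  0.6] w 0.5
```

View pics/w12c.png

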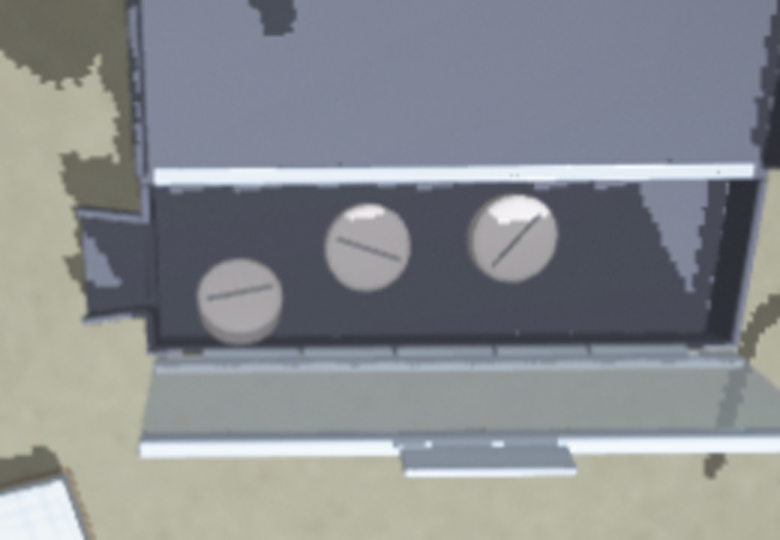

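View pics/both12.png

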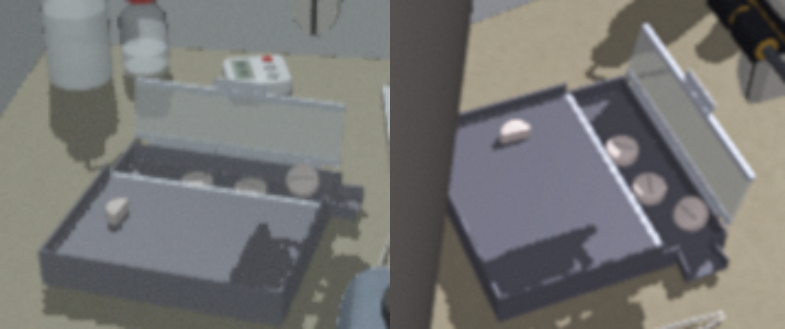

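{"method": "play_rows", "body": {"commands": [{"offset":[0.043,0,0],"twist":0},{"offset":[0,-0.001,0.04],"twist":0},{"offset":[0,0,0.04],"twist":0},{"offset":[0,0,0],"twist":0},{"offset":[0,0,0],"twist":0}]}}

```text
time: 12.3
tool_pos: [451.5, -312.5, 230.7]
tcp_rot: [-3.139, -0.002, 1.428]
contact_force: [0.1, 1.0, 0.9]
grip_width: 0.3
```

```bash
python3 -c "
from h import *
st()"
```

```text
t 12.3 tray [-63.  -78.3] tip z 52.7 rpy [-3.139e+00 -2.000e-03  1.428e+00] F [0.1 1.  0.9] w 0.3
```

Aligned above it; press down gradually.

{"method": "play_rows", "body": {"commands": [{"offset":[-0.002,0,0.012],"twist":0},{"offset":[0,0,0.008],"twist":0},{"offset":[0,0,0.003],"twist":0},{"offset":[0,0,0.002],"twist":0},{"offset":[0,0,0],"twist":0}]}}

```text
time: 12.8
tool_pos: [451.5, -315.9, 207.3]
tcp_rot: [3.139, 0.002, 1.427]
contact_force: [-0.2, -1.3, 4.7]
grip_width: 0.2
```

{"method": "play_rows", "body": {"commands": [{"offset":[0,0,0.002],"twist":0},{"offset":[0,0,0.002],"twist":0},{"offset":[0,0,0],"twist":0}]}}

```text
time: 13.1
tool_pos: [451.1, -315.3, 202.6]
tcp_rot: [3.141, 0.0, 1.427]
contact_force: [-1.1, 0.3, -0.4]
grip_width: 0.3
```

```bash
python3 -c "
from h import *
look(13)"
```

```text
t 13.1 tray [-63.  -81.1] tip z 24.6 rpy [3.141 0.    1.427] F [-1.1  0.3 -0.4] w 0.3
```

View pics/both13.png

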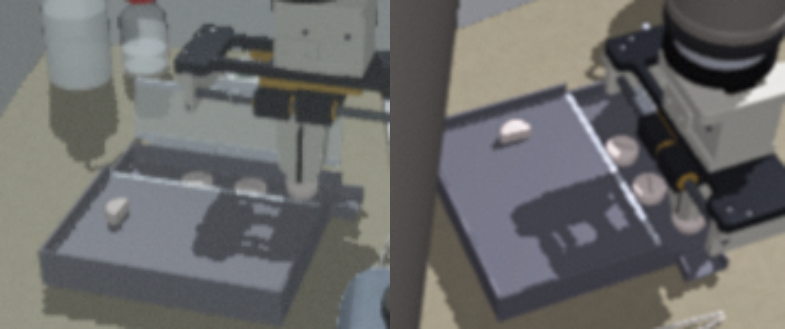

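{"method": "play_rows", "body": {"commands": [{"offset":[0,0,0.002],"twist":0},{"offset":[0,0,0.002],"twist":0},{"offset":[0,0,0],"twist":0}]}}

```text
time: 13.5
tool_pos: [451.0, -315.0, 197.7]
tcp_rot: [-3.141, -0.001, 1.428]
contact_force: [0.4, -0.5, -0.8]
grip_width: 0.4
```

{"method": "play_rows", "body": {"commands": [{"offset":[0,0,-0.045],"twist":0},{"offset":[0,0,-0.045],"twist":0},{"offset":[-0.045,0,-0.02],"twist":0},{"offset":[0,0,0],"twist":0}]}}

```text
time: 13.9
tool_pos: [444.8, -363.7, 312.2]
tcp_rot: [3.135, 0.007, 1.426]
contact_force: [0.0, -0.1, 0.3]
grip_width: 0.2
```

```bash
python3 -c "
from h import *
st(); im=snap('wrist','wrist14.png')
cv2.imwrite('pics/w14c.png',cv2.resize(cv2.imread('pics/wrist14.png')[60:240,200:460],None,fx=3,fy=3,interpolation=2))
look(14)"
```

```text
t 13.9 tray [ -62.4 -129.9] tip z 134.2 rpy [3.135 0.007 1.426] F [ 0.  -0.1  0.3] w 0.2
t 13.95 tray [ -62.9 -127.9] tip z 131.9 rpy [3.138e+00 3.000e-03 1.425e+00] F [-0.2  1.4 -0.4] w 0.3
```

View pics/w14c.png

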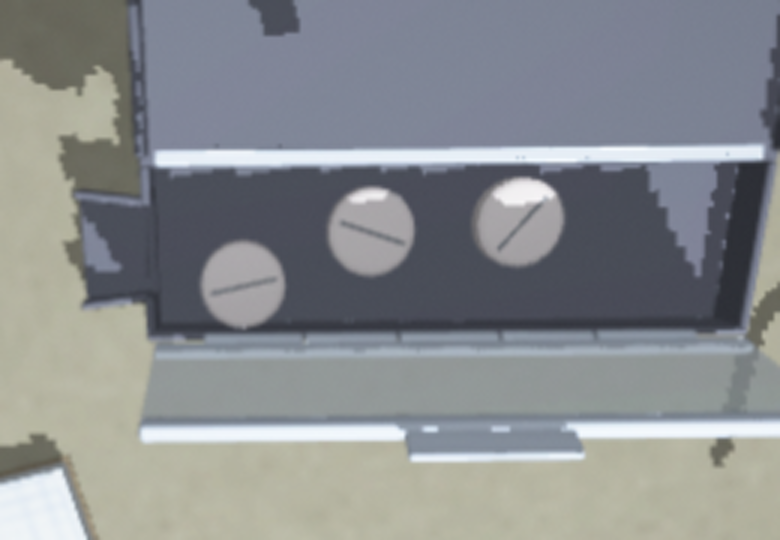

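View pics/both14.png

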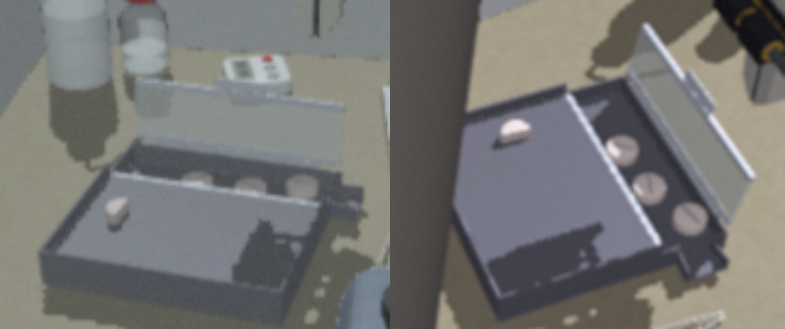

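{"method": "play_rows", "body": {"commands": [{"offset":[-0.008,0.032,0],"twist":0},{"offset":[-0.008,0.032,0.01],"twist":0},{"offset":[0,0,0.03],"twist":0},{"offset":[0,0,0.03],"twist":0},{"offset":[0,0,0],"twist":0}]}}

```text
time: 14.55
tool_pos: [504.8, -382.4, 232.4]
tcp_rot: [-3.132, -0.007, 1.429]
contact_force: [-0.3, 1.0, -0.7]
grip_width: 0.6
```

```bash
python3 -c "
from h import *
look(15)"
```

```text
t 14.55 tray [  -0.3 -139.9] tip z 54.4 rpy [-3.132 -0.007  1.429] F [-0.3  1.  -0.7] w 0.6
```

View pics/both15.png

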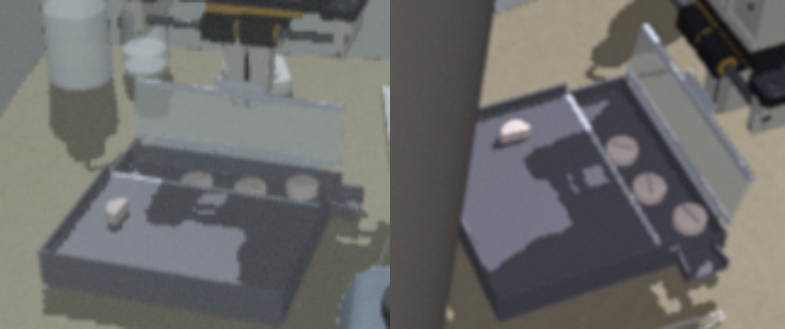

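{"method": "play_rows", "body": {"commands": [{"offset":[0.008,0,0],"twist":0},{"offset":[0.008,0,0],"twist":0},{"offset":[0.008,0,0],"twist":0},{"offset":[0.008,0,0],"twist":0},{"offset":[0,0,0],"twist":0}]}}

```text
time: 15.15
tool_pos: [510.7, -351.7, 238.8]
tcp_rot: [3.141, -0.0, 1.429]
contact_force: [0.6, 0.2, -0.6]
grip_width: 0.3
```

```bash
python3 -c "
from h import *
st()"
```

```text
t 15.15 tray [   1.1 -108.6] tip z 60.8 rpy [ 3.141 -0.     1.429] F [ 0.6  0.2 -0.6] w 0.3
```

{"method": "play_rows", "body": {"commands": [{"offset":[0.008,0,-0.002],"twist":0},{"offset":[0.008,0,-0.002],"twist":0},{"offset":[0.008,0,-0.001],"twist":0},{"offset":[0.006,0,0.004],"twist":0},{"offset":[0.006,0,0.006],"twist":0}]}}

```text
time: 15.65
tool_pos: [515.6, -316.8, 233.2]
tcp_rot: [3.141, 0.0, 1.428]
contact_force: [-0.6, -0.7, 1.4]
grip_width: 0.5
```

```bash
python3 -c "
from h import *
look(16)"
```

```text
t 15.65 tray [  1.1 -73.4] tip z 55.2 rpy [3.141 0.    1.428] F [-0.6 -0.7  1.4] w 0.5
```

View pics/both16.png

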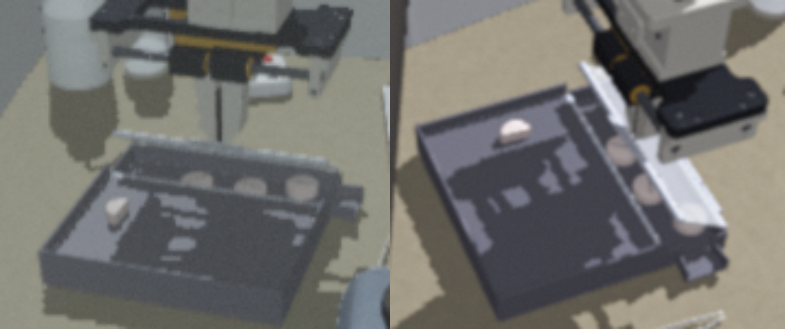

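Cover follows. Continue down the arc.

{"method": "play_rows", "body": {"commands": [{"offset":[0.004,0,0.007],"twist":0},{"offset":[0.003,0,0.007],"twist":0},{"offset":[0.002,0,0.006],"twist":0},{"offset":[0.001,0,0.004],"twist":0},{"offset":[0,0,0],"twist":0}]}}

```text
time: 16.25
tool_pos: [516.9, -307.7, 208.5]
tcp_rot: [-3.141, -0.0, 1.428]
contact_force: [1.3, -2.4, -1.6]
grip_width: 0.3
```

```bash
python3 -c "
from h import *
look(17)"
```

```text
t 16.25 tray [  1.  -64.2] tip z 30.5 rpy [-3.141 -0.     1.428] F [ 1.3 -2.4 -1.6] w 0.3
```

View pics/both17.png

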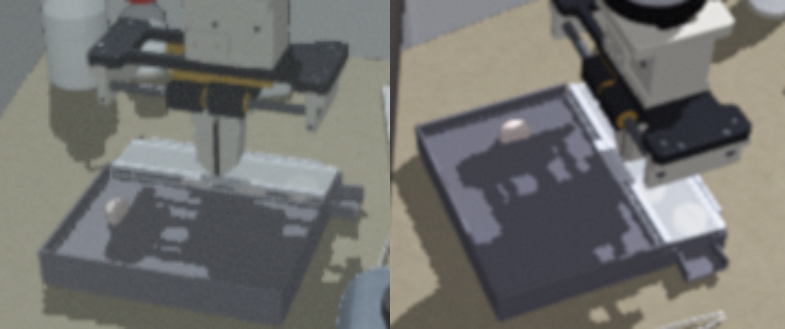

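Nearly shut; press with force monitoring.

{"method": "play_rows", "body": {"commands": [{"offset":[0.002,0,0.002],"twist":0},{"offset":[0,0,0.001],"twist":0},{"offset":[0,0,0],"twist":0},{"offset":[0,0,0],"twist":0}]}}

```text
time: 16.75
tool_pos: [517.0, -306.5, 206.6]
tcp_rot: [3.141, 0.002, 1.428]
contact_force: [-1.8, -6.8, -2.0]
grip_width: 0.8
```

{"method": "play_rows", "body": {"commands": [{"offset":[0,0,0.001],"twist":0},{"offset":[0,0,0.001],"twist":0},{"offset":[0,0,0],"twist":0},{"offset":[0,0,0],"twist":0}]}}

```text
time: 17.15
tool_pos: [517.0, -306.4, 205.3]
tcp_rot: [3.14, 0.002, 1.428]
contact_force: [-2.5, -5.5, 2.7]
grip_width: 0.4
```

{"method": "play_rows", "body": {"commands": [{"offset":[-0.002,0,0.001],"twist":0},{"offset":[0,0,0.001],"twist":0},{"offset":[0,0,0.001],"twist":0},{"offset":[0,0,0],"twist":0}]}}

```text
time: 17.55
tool_pos: [517.0, -306.9, 204.9]
tcp_rot: [3.14, 0.0, 1.428]
contact_force: [-6.5, 5.5, 24.8]
grip_width: 0.3
```

```bash
python3 -c "
from h import *
look(18)"
```

```text
t 17.55 tray [  1.  -63.4] tip z 26.9 rpy [3.14  0.    1.428] F [-6.5  5.5 24.8] w 0.3
```

View pics/both18.png

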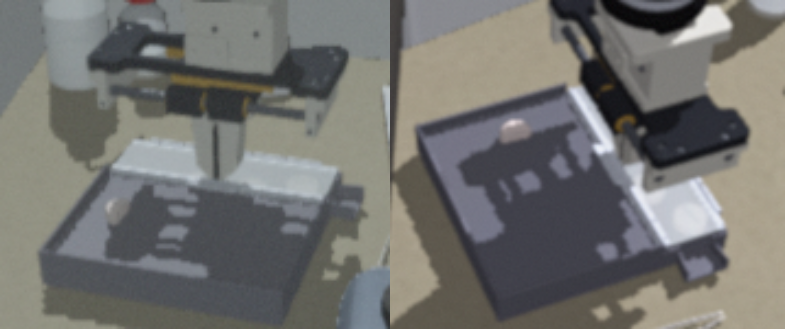

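{"method": "play_rows", "body": {"commands": [{"offset":[0,0,0.001],"twist":0},{"offset":[0,0,0],"twist":0},{"offset":[0,0,-0.02],"twist":0},{"offset":[0,0,-0.04],"twist":0},{"offset":[0,0,-0.04],"twist":0}]}}

```text
time: 18.15
tool_pos: [516.5, -307.1, 301.0]
tcp_rot: [-3.14, -0.002, 1.427]
contact_force: [0.9, -0.3, 1.1]
grip_width: 0.4
```

{"method": "play_rows", "body": {"commands": [{"offset":[-0.04,0,-0.02],"twist":0},{"offset":[-0.04,0,0],"twist":0},{"offset":[0,0,0],"twist":0},{"offset":[0,0,0],"twist":0}]}}

```text
time: 18.55
tool_pos: [505.0, -386.9, 319.8]
tcp_rot: [-3.141, -0.001, 1.426]
contact_force: [0.1, 0.6, 0.3]
grip_width: 0.2
```

```bash
python3 -c "
from h import *
st(); im=snap('wrist','wrist19.png')
cv2.imwrite('pics/w19c.png',cv2.resize(cv2.imread('pics/wrist19.png')[0:240,200:520],None,fx=2.4,fy=2.4,interpolation=2))
look(19)
a=cv2.imread('pics/side19.png')[150:215,215:330];cv2.imwrite('pics/side19c.png',cv2.resize(a,None,fx=6,fy=6,interpolation=2))"
```

```text
t 18.55 tray [   0.6 -144.3] tip z 141.8 rpy [-3.141e+00 -1.000e-03  1.426e+00] F [0.1 0.6 0.3] w 0.2
t 18.6 tray [   0.7 -143.4] tip z 141.6 rpy [-3.140e+00 -2.000e-03  1.427e+00] F [-0.5  0.3 -0.2] w 0.4
```

View pics/w19c.png

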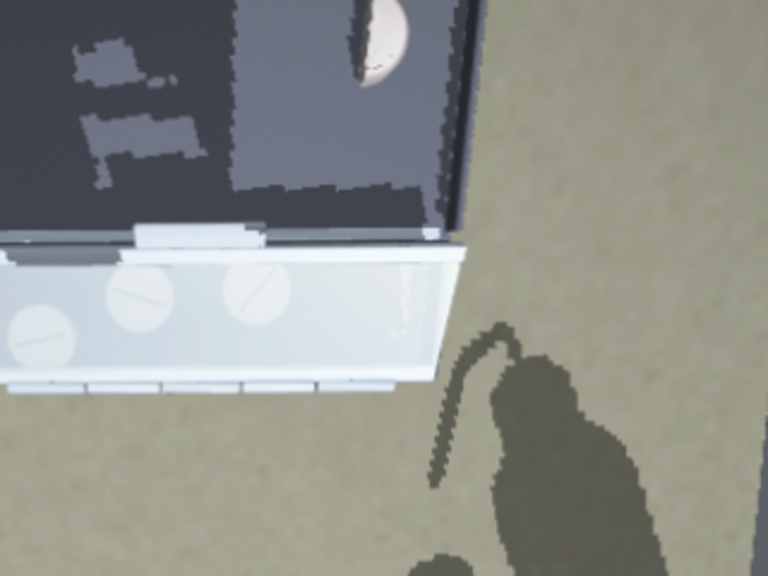

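View pics/side19c.png

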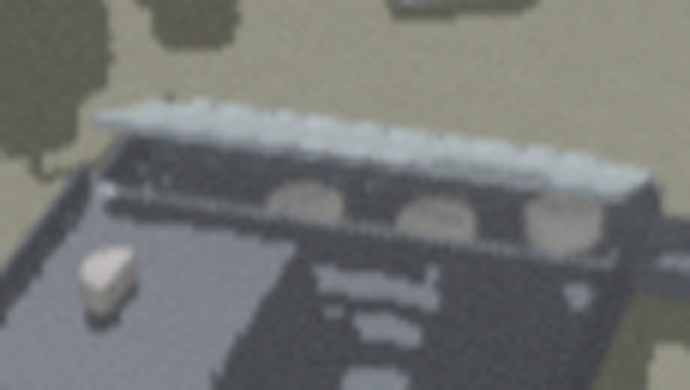

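View pics/both19.png

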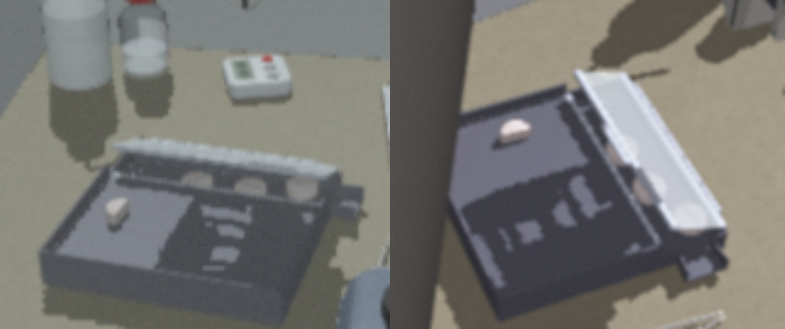

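{"method": "play_rows", "body": {"commands": [{"offset":[0.04,0,0],"twist":0},{"offset":[0.036,0,0.02],"twist":0},{"offset":[0,0,0.03],"twist":0},{"offset":[0,0,0.02],"twist":0},{"offset":[0,0,0.015],"twist":0}]}}

```text
time: 19.2
tool_pos: [516.4, -309.5, 233.7]
tcp_rot: [-3.14, -0.001, 1.43]
contact_force: [0.6, 0.4, 0.2]
grip_width: 0.4
```

{"method": "play_rows", "body": {"commands": [{"offset":[0,0,0.006],"twist":0},{"offset":[0,0,0.006],"twist":0},{"offset":[0,0,0.005],"twist":0},{"offset":[0,0,0],"twist":0},{"offset":[0,0,0],"twist":0}]}}

```text
time: 19.7
tool_pos: [516.4, -311.5, 218.7]
tcp_rot: [3.141, 0.0, 1.428]
contact_force: [-0.4, 0.1, 0.1]
grip_width: 0.2
```

```bash
python3 -c "
from h import *
look(20)"
```

```text
t 19.7 tray [  1.2 -68.1] tip z 40.7 rpy [3.141 0.    1.428] F [-0.4  0.1  0.1] w 0.2
```

View pics/both20.png

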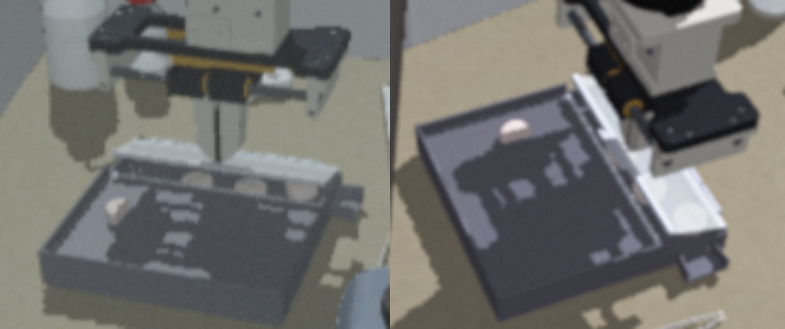

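{"method": "play_rows", "body": {"commands": [{"offset":[0.002,0,0.005],"twist":0},{"offset":[0.002,0,0.004],"twist":0},{"offset":[0,0,0.002],"twist":0},{"offset":[0,0,0],"twist":0},{"offset":[0,0,0],"twist":0}]}}

```text
time: 20.3
tool_pos: [516.9, -307.5, 207.0]
tcp_rot: [-3.141, -0.0, 1.428]
contact_force: [0.6, -1.3, -0.8]
grip_width: 0.5
```

{"method": "play_rows", "body": {"commands": [{"offset":[0,0,0.001],"twist":0},{"offset":[0,0,0],"twist":0},{"offset":[0,0,0],"twist":0}]}}

```text
time: 20.6
tool_pos: [516.9, -307.5, 206.2]
tcp_rot: [3.142, -0.0, 1.428]
contact_force: [0.1, -1.5, -0.4]
grip_width: 0.4
```

```bash
cat >>h.py <<'E'
def sidez(k):
    st(); snap('side',f'side{k}.png'); a=cv2.imread(f'pics/side{k}.png')[150:215,215:330];cv2.imwrite(f'pics/side{k}c.png',cv2.resize(a,None,fx=6,fy=6,interpolation=2))
E
python3 -c "
from h import *
sidez(21)"
```

```text
t 20.6 tray [  1. -64.] tip z 28.2 rpy [ 3.142 -0.     1.428] F [ 0.1 -1.5 -0.4] w 0.4
```

View pics/side21c.png

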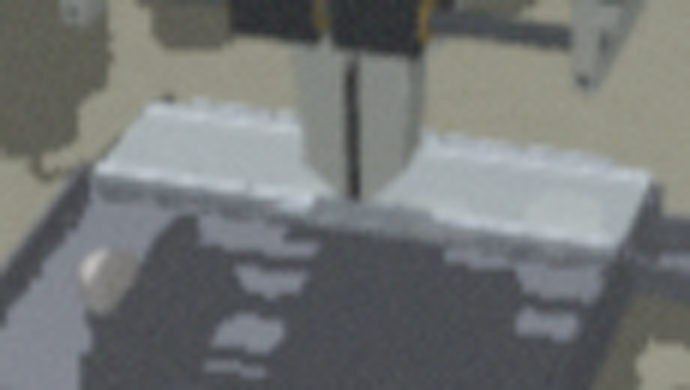

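{"method": "play_rows", "body": {"commands": [{"offset":[0,0,0.001],"twist":0},{"offset":[0,0,0],"twist":0},{"offset":[0,0,0],"twist":0}]}}

```text
time: 20.95
tool_pos: [516.9, -307.5, 205.3]
tcp_rot: [3.141, -0.0, 1.428]
contact_force: [-0.5, -1.2, 0.1]
grip_width: 0.4
```

{"method": "play_rows", "body": {"commands": [{"offset":[0,0,0.0005],"twist":0},{"offset":[0,0,0],"twist":0},{"offset":[0,0,0],"twist":0}]}}

```text
time: 21.25
tool_pos: [516.9, -307.5, 205.3]
tcp_rot: [3.141, 0.0, 1.428]
contact_force: [-1.7, -0.2, 5.1]
grip_width: 0.6
```

{"method": "play_rows", "body": {"commands": [{"offset":[0,0,0.0005],"twist":0},{"offset":[0,0,0],"twist":0},{"offset":[0,0,0],"twist":0}]}}

```text
time: 21.55
tool_pos: [516.9, -307.4, 205.2]
tcp_rot: [3.141, 0.0, 1.428]
contact_force: [-2.2, 0.3, 8.5]
grip_width: 0.6
```

{"method": "play_rows", "body": {"commands": [{"offset":[0,0,-0.0005],"twist":0},{"offset":[0,0,-0.0005],"twist":0},{"offset":[0,0,-0.0005],"twist":0},{"offset":[0,0,-0.0005],"twist":0},{"offset":[0,0,-0.001],"twist":0}]}}

```text
time: 22.05
tool_pos: [516.8, -307.4, 206.9]
tcp_rot: [-3.141, -0.0, 1.428]
contact_force: [-0.1, 0.2, -0.6]
grip_width: 0.2
```

{"method": "play_rows", "body": {"commands": [{"offset":[0,0,-0.002],"twist":0},{"offset":[0,0,-0.003],"twist":0},{"offset":[0,0,-0.004],"twist":0},{"offset":[0,0,0],"twist":0}]}}

```text
time: 22.45
tool_pos: [517.1, -307.6, 217.0]
tcp_rot: [3.14, 0.001, 1.428]
contact_force: [1.1, -0.2, -0.1]
grip_width: 0.2
```

```bash
python3 -c "
from h import *
sidez(22)"
```

```text
t 22.45 tray [  1.3 -64. ] tip z 39.0 rpy [3.140e+00 1.000e-03 1.428e+00] F [ 1.1 -0.2 -0.1] w 0.2
```

View pics/side22c.png

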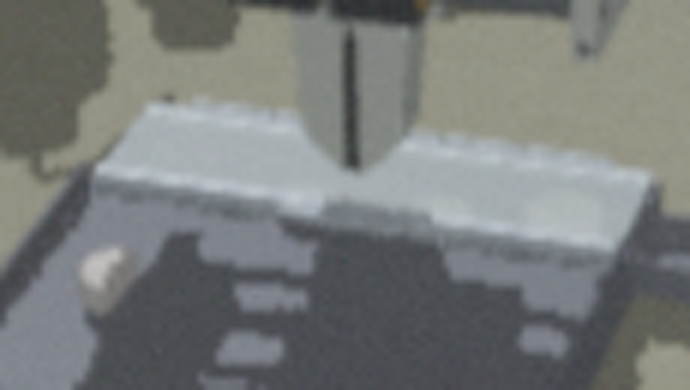

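Now shut and staying. Retreat slowly upward, then check.

{"method": "play_rows", "body": {"commands": [{"offset":[0,0,-0.01],"twist":0},{"offset":[0,0,-0.03],"twist":0},{"offset":[0,0,-0.04],"twist":0},{"offset":[-0.02,0,-0.04],"twist":0},{"offset":[-0.04,0,0],"twist":0}]}}

```text
time: 23.0
tool_pos: [509.8, -366.0, 343.9]
tcp_rot: [3.132, 0.006, 1.431]
contact_force: [0.9, -0.8, 0.1]
grip_width: 0.6
```

{"method": "play_rows", "body": {"commands": [{"offset":[-0.03,0,-0.02],"twist":0},{"offset":[0,0,0],"twist":0},{"offset":[0,0,0],"twist":0},{"offset":[0,0,0],"twist":0}]}}

```text
time: 23.4
tool_pos: [504.1, -395.6, 355.7]
tcp_rot: [-3.141, -0.001, 1.428]
contact_force: [0.0, 0.2, -0.1]
grip_width: 0.4
```

```bash
python3 -c "
from h import *
im=snap('wrist','wrist23.png')
cv2.imwrite('pics/w23c.png',cv2.resize(cv2.imread('pics/wrist23.png')[0:240,120:440],None,fx=2.4,fy=2.4,interpolation=2))
sidez(23); snap('scene','scene23.png')
for n in('scene','side'): 
  a=cv2.imread(f'pics/{n}0.png');b=cv2.imread(f'pics/{n}23.png')
c=cam('scene');s=cam('side')
# predicted shut strip ends (top edge z 28, y -43.5, true tray origin offset ~1 mm)
def w(x,y,z):
    cc,ss=np.cos(YAW),np.sin(YAW); return [O[0]+x*cc-y*ss,O[1]+x*ss+y*cc,z]
for z in (28,32,36): print(z,[((proj(s,[w(x,-42.5,z)])[0]-[215,150])*6).round() for x in(-90,90)])
"
```

```text
t 23.45 tray [   1.  -152.9] tip z 177.6 rpy [-3.140e+00 -1.000e-03  1.429e+00] F [ 0.6  0.3 -0.4] w 0.6
28 [array([610., 252.]), array([ 84., 173.])]
32 [array([611., 241.]), array([ 84., 163.])]
36 [array([611., 231.]), array([ 83., 152.])]
```

View pics/w23c.png

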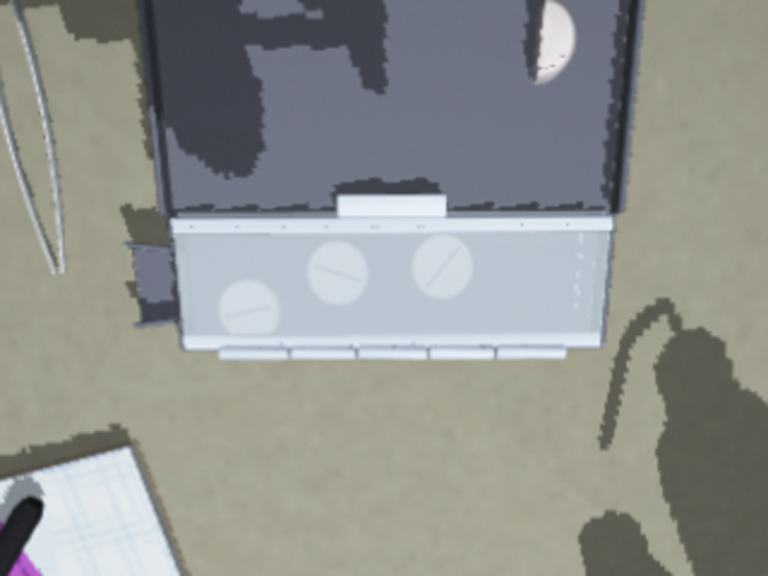

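View pics/side23c.png

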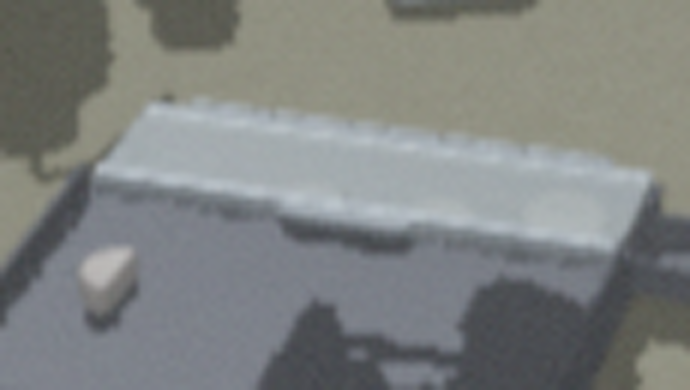

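View pics/scene23.png

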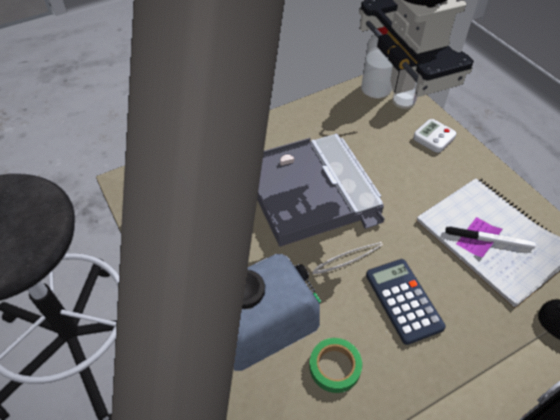

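```bash
python3 - <<'E'
import cv2,numpy as np
g=[cv2.imread(f'pics/side{k}.png',0).astype(float) for k in (18,23,22,19)]
for c0,c1 in ((236,250),(296,312)):
    P=[x[165:205,c0:c1] for x in g]
    for p in P[1:]:
        print(c0,cv2.phaseCorrelate(P[0],p))
    # mean vertical gradient comparison along columns
    for p in P[:2]: print(np.round(p[:,5:9].mean(1)).astype(int))
E
```

```text
236 ((0.5634807745355213, -0.21678373156490238), 0.6684860768863798)
236 ((1.0336402224049204, 0.15541366054548078), 0.6729321994829216)
236 ((3.7388916677194293, -32.00537703970215), -0.009179285372362962)
[135 126 160 186 182 176 174 174 174 175 176 175 175 179 192 180 140 122
 118 125 122 109 104  91  81  78  78  78  78  77  76  78  78  78  78  78
  76  76  77  77]
[133 123 156 181 178 172 170 170 169 168 170 170 170 174 185 174 133 116
 116 123 127 128 126 127 128 128 130 130 128 128 128 128 130 128 127 128
 128 128 129 128]
296 ((0.08078080992602299, -0.046120250749169145), 0.7155740043333095)
296 ((-0.18981011690962646, 0.3926215965492048), 0.5877315335433997)
296 ((0.17999668748440278, -0.1450048792107239), 0.46178291298263263)
[146 146 147 148 147 145 145 146 149 160 170 180 188 178 170 170 170 172
 174 177 178 177 182 187 171 134 118 106 109 125 124 120 113 102  80  80
  99 120 127 125]
[144 143 143 143 141 142 141 142 144 158 166 176 183 174 167 165 166 167
 169 172 173 174 177 180 164 129 114 102 107 122 124 110  87  79  77  76
  76  79  78  76]
```

```bash
python3 -c "
from h import *
st(); print(ticket.close_job())"
```

```text
t 23.55 tray [   1.1 -152.9] tip z 177.7 rpy [-3.141e+00 -1.000e-03  1.429e+00] F [-0.2 -0.1  1.2] w 0.5
the job is handed in; nothing more can be done
None
```

I swept all three whole tablets into the trough with the closed fingertips and pressed the cover shut, then handed the job in at 23.6 s. No verdict was reported.

**Mended on the way:**
- **Third tablet:** it landed standing on edge in the trough. I tipped it over with the fingertip and pressed it flat.
- **Cover:** after a first press of about 25 N and a quick lift, it came back open by roughly 0.6 rad. I closed it again with about 8 N and lifted off slowly, and it stayed down.

**Last checks:**
- **Tablets:** the wrist picture shows all three lying in the trough under the clear cover; I judged the third one flat from the wrist picture before closing.
- **Cover:** its edge sits in the same place as when pressed against the stop, to about 0.3 px (under 1 mm). I did not measure the hinge angle itself.
- **Broken half:** it looks unmoved in the pictures, judged by eye.
- **Bottle, beaker and tweezers:** the fingers never went near the bottle or beaker, and the tweezers look unmoved. The arm hid the bottle and beaker in the final scene picture, so I did not check them there.
- **Robot:** it is clear of everything, with contact force at noise level.

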